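# Hold the sieve over the weighing bowl

### The job

I am about to sift flour into the bowl that stands on the kitchen scale, and nothing may touch that bowl or the reading is off. Pick up the sieve by its handle, lift it over the rack of jars and hold it level and centred over that bowl, its underside about 2 cm above the bowl's rim, with neither the sieve nor the robot ever touching a bowl. Finish while still holding it there, still, with both bowls and all the jars left as they stand.

Things in the scene. Friction and masses are not known exactly. Their poses are not given: they have to be found in the camera images.
- sieve_grip (a point): grasp point on the sieve's handle, half-way up it. The handle is a straight flat black bar, 16 mm wide, 18 mm high (26 to 44 mm above the sieve's underside) and 107 mm long; it runs level from the steel drum along the sieve's own -x. This point lies 75 mm from the drum's axis along -x, 35 mm above the underside and 29 mm outside the drum. x points from the handle to the drum, z up
- sieve_base (a point): centre of the underside of the sieve's drum, with the sieve's axes (handle along -x, z up). The drum is a steel ring, radius 46 mm, 45 mm high, with wire mesh across its bottom; the whole sieve weighs about 0.12 kg and stands on the worktop at the start, on the robot's right of the rack
- scale: kitchen scale, grey plastic slab 210 mm (x) by 165 mm (y), 25 mm high, with a steel plate on top and a display and two buttons on the edge at -x; it stays put. Origin at the centre of its underside. One of the two bowls stands on it, within about 15 mm of its middle
- board: wooden chopping board, 230 by 165 mm, 25 mm thick, it stays put. Origin at the centre of its underside. The other bowl stands on it
- bowl_deep_rim (a point): open round bowl, outside radius 75 mm at the rim, bare steel, 90 mm high; this point is the centre of its mouth, level with the rim, 90 mm above what it stands on. Stands loose on the scale or on the board
- bowl_shallow_rim (a point): open round bowl, outside radius 75 mm at the rim, blue ceramic, 55 mm high; this point is the centre of its mouth, level with the rim, 55 mm above what it stands on. Stands loose on the scale or on the board
- bowl_deep: the deep steel bowl itself; origin at the centre of its underside
- bowl_shallow: the shallow blue bowl itself; origin at the centre of its underside
- sieve: the sieve itself; origin and axes as point sieve_base
- rack: white wire rack, 360 mm long (its x) by 90 mm wide (its y), wire sides 65 mm high, it stays put between the sieve and the bowls. Origin at the centre of its underside, z up. Three jars stand in it in a row and rise to 158 mm above the worktop
- jar1: closed storage jar, radius 34 mm, 150 mm high, amber glass with a red cap; origin at the centre of its underside, z up. Stands loose in the rack (its top about 158 mm above the worktop)
- jar2: closed storage jar, radius 34 mm, 150 mm high, clear glass with a steel cap; origin at the centre of its underside, z up. Stands loose in the rack (its top about 158 mm above the worktop)
- jar3: closed storage jar, radius 34 mm, 150 mm high, terracotta with a white cap; origin at the centre of its underside, z up. Stands loose in the rack (its top about 158 mm above the worktop)
There are look-alikes about, which are no part of the job. What is shaped like the jar1 but purple is not meant.

How it is judged:
On the way:
1. the sieve, in the fingers, is over the rack, its underside higher than the jars (y of sieve_base in the frame of rack between -0.1 and 0.1 m and x of sieve_base in the frame of rack between -0.23 and 0.23 m and height (world z) of sieve_base above 0.155 m and contact force between sieve and the fingers above 0.5 N), for 0.05 s.
At the end, for the whole second after the job is handed in: Fingers on the handle alone hold the sieve still and level (0.15 rad), underside 5 to 40 mm above the rim of the bowl on the scale, centre within 20 mm of that bowl's centre; robot and sieve touch no bowl; bowls and jars within 20 mm of their starts, jars upright (((horizontal distance between bowl_deep_rim and scale below 0.06 m and horizontal distance between sieve_base and bowl_deep_rim below 0.02 m and z of sieve_base in the frame of bowl_deep_rim between 0.005 and 0.04 m) or (horizontal distance between bowl_shallow_rim and scale below 0.06 m and horizontal distance between sieve_base and bowl_shallow_rim below 0.02 m and z of sieve_base in the frame of bowl_shallow_rim between 0.005 and 0.04 m)) and x of the grasp point in the frame of sieve_base below -0.04 m and angle between sieve_base's own z axis and vertical below 0.15 rad and linear speed of sieve below 0.02 m/s and angular speed of sieve below 0.15 rad/s and contact force between sieve and the fingers above 0.5 N and contact force between sieve and bowl_deep below 0.1 N and contact force between sieve and bowl_shallow below 0.1 N and contact force between sieve and rack below 0.1 N and contact force between sieve and jar1 below 0.1 N and contact force between sieve and jar2 below 0.1 N and contact force between sieve and jar3 below 0.1 N and distance of each of bowl_deep_rim, bowl_shallow_rim, jar1, jar2, jar3 from where it was at the start of the episode below 0.02 m and contact force between each of the arm, the fingers and bowl_deep below 0.3 N and contact force between each of the arm, the fingers and bowl_shallow below 0.3 N and angle between each of jar1, jar2, jar3's own z axis and vertical below 0.25 rad); the arm keeps its last pose, push and grip.
It fails at once if the sieve or the robot touches a bowl (contact force between any of sieve, the fingers, the arm and bowl_deep above 0.3 N or contact force between any of sieve, the fingers, the arm and bowl_shallow above 0.3 N).
It fails at once if a bowl is shifted by more than 20 mm (distance of any of bowl_deep_rim, bowl_shallow_rim from where it was at the start of the episode above 0.02 m).
It fails at once if a jar is shifted by more than 20 mm or tipped (distance of any of jar1, jar2, jar3 from where it was at the start of the episode above 0.02 m or angle between any of jar1, jar2, jar3's own z axis and vertical above 0.25 rad).
It also fails if it takes over 50 s, if anything falls off the work surface, if the arm or the gripper's body presses on something with over 40 N, if the wrist force passes 120 N, or if a joint passes its speed limit or range.

### The arm

A 7-joint arm with a two-finger parallel gripper is mounted at the origin on the work surface. World frame = base frame: x ahead of the robot, y to its left, z up, the work surface at z = 0. Lengths are in m, angles in rad, forces in N, time in s.
With the tool pointing down it reaches from about 0.425 to 0.875 m from the base axis. Payload 8.4 kg.
Tool frame: the origin (TCP) lies on the centre line of the jaws, within the pads' length; the fingertips stand 19 mm ahead of it and the grasp point (between the pads) is the TCP; z points along the fingers, y is the line along which they close (so a half turn about z gives the same grasp; the last joint's range is limited). The gripper opens to 87 mm and grips with 3 to 60 N. Pads are 19 mm wide; open, the fingers measure 117 mm over their backs; the gripper's body (75 mm by 190 mm) begins 51 mm behind the grasp point.
Start: joints at [-1.447, 0.333, 0.04, 1.465, -0.013, 1.343, -0.059], TCP at [0.144, 0.634, 0.242] pointing down, gripper open.
Joint ranges: [-2.58, 2.58], [-0.38, 2.09], [-1.3, 1.39], [0.25, 2.4], [-1.5, 4.64], [0.08, 2.09], [-2.65, 2.65]. Speed limits (rad/s): [2.22, 2.22, 2.79, 2.79, 3.14, 3.14, 3.14].

### API

Orientations are given as [roll, pitch, yaw] about the fixed x, y, z axes, in that order (R = Rz(yaw) Ry(pitch) Rx(roll)).
In Python, from plant import r gives the robot as it stands.
- The arm moves only by the tool step_arm, never from a script. Its argument "increments" is a list of rows, each a list of 2 entries, a list of its own where there are three numbers: the shift along the tool's x, y, z in cm, then the turn about the tool's z in degrees. In form: [[[x, y, z], spin], ...]. A call has 1 to 12 rows; each row is the pose to reach, as a shift and turn from the pose commanded when the call began, along the tool's axes at that moment; what a row does not reach only later rows make up. A row lasts 1/10 s, in which the tool goes at most 50 mm and 8.59 degrees, less where a joint would pass 70% of its speed; a pose out of reach is approached as far as the arm can. A call with a gripper value outside its range is refused whole. "claw" is the finger opening in cm, from 0 to 8.7, set as the call begins (left out, the last holds). The fingers move at their own pace and stop on an object; "force" is the grip in N (left out, the last holds). Time passes only in rows, so rows that repeat a pose let the fingers close. It gives the time, the measured TCP pose, the force, the opening and the grip force at its end, in the units of the state.
- r.sense(): the state, without advancing time (a new reading comes with each control period).
- r.snapshot(name): name is "scene" or "top" or "wrist"; returns (picture, depth): 400x640x3 uint8, red, green, blue; 400x640 float32, m along the optical axis (not along the pixel's ray), 0 where there is no reading.
- r.camera_model(name): a dict with "fx", "fy", "cx", "cy" (pixels), "dist_coeffs" ([k1, k2, p1, p2, k3] as OpenCV has them; the pictures are not rectified), "origin" and "orientation" of the camera in the world. Camera axes: x right, y down, z forward; pixel columns grow to the right and rows downward; lengths in m; the calibration is good to about 2 mm. A picture is of the moment at which its call begins: read the wrist's pose just before it. camera_model takes no time and is no camera call; for the wrist camera it gives the pose at the moment of the call.
- r.sign_off(): hands the job in; it is judged then, once.
The state is a dict: "t": time; "qpos": joint angles; "qvel": joint speeds; "effort": joint torques, N m; "tool_pos": TCP position; "tool_rot": TCP orientation; "ft_force": force on the tool from outside, world axes, zero at the start; "torque": the same for the moment, N m; "finger_gap": opening from 0.0 (shut) to 1.0 (fully open); "grasp_force": force on a finger pad.
Only numpy, scipy, OpenCV 4.12 (cv2) and the standard library are available. Lean on these libraries where they do the work, as an engineer would, in place of code of your own. Each camera call takes 0.05 s, during which the arm holds its last target. There are 200 camera calls.

## Working session

There is one attempt and no reset: what is moved stays moved. The work goes in short steps, Python scripts to look and compute and a tool call to move; the robot and the scene stay as the last step left them, time stands still between calls to the robot, and variables do not carry over. Pictures are saved under pics/ and viewed, at most 10 in all, crops included, and the job is handed in when it is done.

Besides the shell and the picture viewer there is one more tool, called after "Request:" by a JSON object that holds its "name" and its "arguments". step_arm: Moves the arm, as the interface text tells. Its arguments: {"type":"object","properties":{"increments":{"type":"array","items":{"type":"array"}},"claw":{"type":"number"},"force":{"type":"number"}},"required":["increments"]}

```bash
ls; mkdir -p pics
python3 - <<'E'
from plant import r
import cv2,numpy as np
s=r.sense(); print(s)
for n in("top","scene"):
    p,d=r.snapshot(n); cv2.imwrite(f"pics/{n}0.png",p[...,::-1]); np.savez(f"{n}0.npz",p=p,d=d)
    print(n,r.camera_model(n),(d>0).mean())
E
```

```text
pics
{'t': 0.0, 'qpos': array([-1.44719655,  0.33390968,  0.03985739,  1.46630911, -0.01340241,
        1.34330504, -0.05846255]), 'qvel': array([ 1.13283469e-03,  3.49112405e-04, -1.66317999e-03, -6.53252612e-04,
       -6.29591356e-05,  5.41478877e-04,  2.21285860e-03]), 'effort': array([ 8.57255163e-04, -6.56353927e+01,  1.33604631e+00, -4.03794980e+01,
       -5.94599429e-02,  4.48433217e-02,  1.83286916e-04]), 'tool_pos': array([0.14354082, 0.63348142, 0.24064131]), 'tool_rot': array([-3.13993061e+00,  1.05011595e-04,  2.91882765e+00]), 'ft_force': array([0.0182827 , 1.04589066, 0.48392603]), 'torque': array([ 0.00886105, -0.02370972,  0.01826591]), 'grasp_force': 0.0, 'finger_gap': 0.9995368369361053}
top {'fx': 380.9791189043871, 'fy': 380.9791189043871, 'cx': 323.9459392772748, 'cy': 195.97481524961276, 'dist_coeffs': array([-0.02857977,  0.        ,  0.        ,  0.        ,  0.        ]), 'origin': array([ 0.37962985, -0.01916143,  1.20582812]), 'orientation': array([-2.94256164e+00,  1.95442660e-03, -1.57076500e+00])} 0.99603125
scene {'fx': 396.7575609558924, 'fy': 396.7575609558924, 'cx': 320.403005950252, 'cy': 200.84063422819222, 'dist_coeffs': array([-0.04331626,  0.        ,  0.        ,  0.        ,  0.        ]), 'origin': array([ 1.0340553 , -0.38058053,  1.01582151]), 'orientation': array([-2.57797877, -0.01434205,  0.87479184])} 0.99612890625
```

View pics/top0.png

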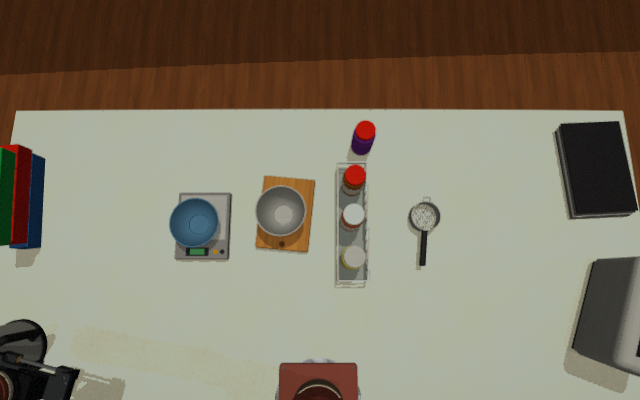

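View pics/scene0.png

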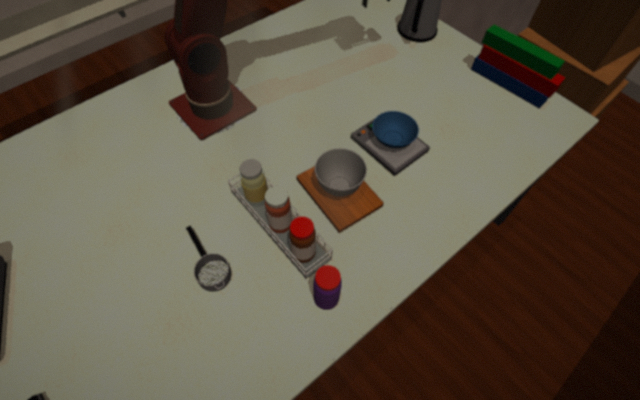

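The top view shows the blue bowl on the scale (~195,222), the steel bowl on the board (~281,211), the rack with three jars (x≈352, rows 165–285), the purple decoy (364,138), and the sieve drum at (425,216) with its handle running down to (422,265). The target is the blue bowl, with its rim at z = 0.080.

```bash
cat > h.py <<'E'
import cv2,numpy as np
from scipy.spatial.transform import Rotation as R
def rays(c,uv):
    K=np.array([[c['fx'],0,c['cx']],[0,c['fy'],c['cy']],[0,0,1]])
    n=cv2.undistortPoints(np.asarray(uv,float).reshape(-1,1,2),K,c['dist_coeffs']).reshape(-1,2)
    return np.c_[n,np.ones(len(n))]@R.from_euler('xyz',c['orientation']).as_matrix().T
def plane(c,uv,z):
    d=rays(c,uv); o=c['origin']; return o+d*((z-o[2])/d[:,2])[:,None]
def cloud(c,d):
    h,w=d.shape; u,v=np.meshgrid(np.arange(w),np.arange(h))
    P=c['origin']+rays(c,np.c_[u.ravel(),v.ravel()])*d.reshape(-1,1)
    P[d.ravel()==0]=np.nan
    return P.reshape(h,w,3)
def circ(P):
    A=np.c_[2*P[:,:2],np.ones(len(P))]; x=np.linalg.lstsq(A,(P[:,:2]**2).sum(1),rcond=None)[0]
    return x[:2],np.sqrt(x[2]+x[:2]@x[:2])
E
python3 - <<'E'
from plant import r
from h import *
for n in("top","scene"):
    f=np.load(f"{n}0.npz"); p,d=f['p'],f['d']; c=r.camera_model(n); P=cloud(c,d)
    hsv=cv2.cvtColor(p,cv2.COLOR_RGB2HSV); H,S,V=[hsv[...,i].astype(int) for i in range(3)]
    x,y,z=P[...,0],P[...,1],P[...,2]
    print(n,"table z",np.nanmedian(z[(x>.3)&(x<.7)&(y<-.3)&(y>-.6)]),np.nanstd(z[(abs(x-.3)<.05)&(abs(y+.45)<.05)]))
    def w(x0,x1,y0,y1): return (x>x0)&(x<x1)&(y>y0)&(y<y1)
    # blue bowl outline
    m=((H>95)&(H<120)&(S>90)&w(.3,.8,.2,.6)).astype(np.uint8)
    cn=max(cv2.findContours(m,0,cv2.CHAIN_APPROX_NONE)[0],key=cv2.contourArea)
    hull=cv2.convexHull(cn)[:,0]
    print(" blue px",hull.min(0),hull.max(0),"circle@.08",circ(plane(c,hull,.08)))
    b=P[(m>0)]; zz=b[:,2]; print(" z pct",np.percentile(zz,[1,50,95,99])); print(" cloud rim",circ(b[zz>.073]))
    # handle
    mh=((V<60)&w(.25,.7,-.5,-.12)&(z<.2)).astype(np.uint8)
    k,l,st,ce=cv2.connectedComponentsWithStats(mh); 
    for i in range(1,k):
        if st[i,4]<60: continue
        vu=np.argwhere(l==i)[:,::-1]; q=plane(c,vu,.044); rc=cv2.minAreaRect(q[:,:2].astype(np.float32)*1000)
        print(" dark",st[i],"z",np.median(P[l==i][:,2]),rc)
    for nm,ww,zl in(("drum",w(.35,.75,-.4,-.13),(.036,.06)),("steel",w(.3,.75,.0,.22),(.107,.13)),("jars",w(.2,.8,-.2,.05),(.145,.2)),("rack",w(.2,.85,-.2,.05),(.05,.08))):
        q=P[ww&(z>zl[0])&(z<zl[1])]
        print(" ",nm,len(q),q.min(0).round(3),q.max(0).round(3),circ(q) if nm!='jars' else '')
    jm=w(.2,.9,-.2,.05)&(z>.145)
    k,l,st,ce=cv2.connectedComponentsWithStats(jm.astype(np.uint8))
    for i in range(1,k):
        if st[i,4]>30: print("  cap",ce[i],P[l==i].mean(0),P[l==i].max(0))
E
```

```text
top table z 0.0003556974073880559 0.0023393473036869296
 blue px [170 199] [217 247] circle@.08 (array([0.52734374, 0.37281716]), np.float64(0.07244162586584603))
 z pct [0.0282183  0.04831163 0.07963138 0.08295212]
 cloud rim (array([0.52823841, 0.37197041]), np.float64(0.07026954381787176))
 dark [420 230   7  36 184] z 0.04420629150972688 ((454.2894287109375, -317.2513427734375), (16.589784622192383, 105.58309173583984), 84.62042999267578)
  drum 455 [ 0.361 -0.375  0.036] [ 0.719 -0.131  0.058] (array([ 0.52938656, -0.22181375]), np.float64(0.1264893704333295))
  steel 319 [0.485 0.038 0.107] [0.633 0.183 0.123] (array([0.55941991, 0.11029653]), np.float64(0.07098367504394935))
  jars 1313 [ 0.397 -0.164  0.145] [ 0.8   -0.069  0.165] 
  rack 510 [ 0.359 -0.169  0.05 ] [ 0.797 -0.054  0.08 ] (array([ 0.56550325, -0.12097288]), np.float64(0.13940846402966522))
  cap [364.64590164 129.99016393] [ 0.78986557 -0.13640325  0.15030496] [ 0.8191461  -0.10787521  0.15635684]
  cap [354.30372493 174.14613181] [ 0.65408339 -0.10325063  0.1584536 ] [ 0.68422172 -0.0742669   0.16382341]
  ca
[... 978 characters left out ...]
32 0.184 0.12 ] (array([0.55744176, 0.10858386]), np.float64(0.0718870655332896))
  jars 1557 [ 0.393 -0.169  0.145] [ 0.8   -0.071  0.165] 
  rack 845 [ 0.352 -0.174  0.05 ] [0.826 0.048 0.08 ] (array([ 0.59769523, -0.16987185]), np.float64(0.14247708147417737))
  cap [250.43175487 168.37047354] [ 0.4267671  -0.10282207  0.15792133] [ 0.454199  -0.0716848  0.1632223]
  cap [276.15270936 196.16748768] [ 0.54271239 -0.10243386  0.15817332] [ 0.57111947 -0.07127479  0.16459117]
  cap [301.6784141  227.25330396] [ 0.65554045 -0.10816317  0.15819271] [ 0.68332838 -0.07768447  0.16331362]
  cap [327.66141732 276.83464567] [ 0.79195804 -0.14033832  0.15080329] [ 0.8201214  -0.11040492  0.15549459]
```

```bash
cat >> h.py <<'E'
def inc(s,xyz,yaw=None):
    M=R.from_euler('xyz',s['tool_rot']).as_matrix(); d=M.T@(np.array(xyz)-s['tool_pos'])*100
    a=0 if yaw is None else -((yaw-np.degrees(s['tool_rot'][2])+180)%360-180)
    return d.round(2),round(a,1)
E
python3 - <<'E'
from plant import r
from h import *
s=r.sense()
for n in("top","scene"):
    f=np.load(f"{n}0.npz"); P=cloud(r.camera_model(n),f['d']); x,y,z=np.moveaxis(P,2,0)
    q=P[(x>.49)&(x<.59)&(y<-.26)&(y>-.39)&(z>.037)&(z<.06)]; print(n,"drum",len(q),q.min(0),q.max(0),circ(q))
    q=P[(x>.38)&(x<.66)&(y>.2)&(y<.5)&(z>.016)&(z<.034)]; print("scale",cv2.minAreaRect(q[:,:2].astype(np.float32)*1000))
print(inc(s,(.6,.15,.26),174.6))
print(inc(s,(.479,-.32,.24),174.6))
E
```

```text
top drum 125 [ 0.49215279 -0.37537644  0.03702378] [ 0.58899414 -0.28464553  0.04923175] (array([ 0.54855408, -0.32929148]), np.float64(0.04538878150455784))
scale ((527.442626953125, 361.9317626953125), (208.8910369873047, 167.14134216308594), 0.06601577252149582)
scene drum 178 [ 0.49192079 -0.37776969  0.03713153] [ 0.58988945 -0.28685051  0.04991582] (array([ 0.54892932, -0.33208267]), np.float64(0.04482121327863956))
scale ((526.6956176757812, 360.88336181640625), (168.38011169433594, 211.06907653808594), 88.83470916748047)
(array([-55.2 , -37.08,  -1.87]), np.float64(-7.4))
(array([-53.79, -85.59,   0.2 ]), np.float64(-7.4))
```

Request:
{"name": "step_arm", "arguments": {"increments": [[[-55, -36, -2], -7], [[-55, -36, -2], -7], [[-55, -36, -2], -7], [[-55, -36, -2], -7], [[-55, -36, -2], -7], [[-55, -36, -2], -7], [[-55, -36, -2], -7], [[-55, -36, -2], -7], [[-55, -36, -2], -7], [[-55, -36, -2], -7], [[-55, -36, -2], -7], [[-55, -36, -2], -7]], "claw": 8.7}}

```text
t: 1.3
tool_pos: [0.5613, 0.201, 0.2597]
tool_rot: [-3.142, -0.0, 3.041]
ft_force: [0.9, 0.1, -0.1]
finger_gap: 1.003
grasp_force: 0.0
```

Run:
```python
from plant import r
from h import *
s=r.sense(); print(s['tool_pos'],s['qpos'].round(2))
print(inc(s,(.56,-.1,.26),174.6),inc(s,(.479,-.32,.24),174.6))
```

```text
[0.56134487 0.20102425 0.25973639] [-0.77  0.22  0.42  1.59 -0.09  1.35  1.13]
(array([ -2.88, -29.96,  -0.03]), np.float64(-0.3)) (array([  2.98, -52.66,   1.98]), np.float64(-0.3))
```

Request:
{"name": "step_arm", "arguments": {"increments": [[[0, -5, 0], 0], [[0, -10, 0], 0], [[0, -15, 0], 0], [[0, -20, 0], 0], [[0, -25, 0], 0], [[0, -30, 0], 0], [[0, -35, 0], 0], [[1, -40, 0], 0], [[2, -45, 0], 0], [[3, -50, 1], -0.3], [[3, -52.7, 2], -0.3], [[3, -52.7, 2], -0.3]]}}

```text
t: 2.5
tool_pos: [0.4745, -0.3232, 0.2386]
tool_rot: [-3.14, -0.002, 3.039]
ft_force: [0.1, 0.1, 0.1]
finger_gap: 1.001
grasp_force: 0.0
```

Run:
```python
from plant import r
from h import *
s=r.sense(); print(s['tool_pos'],s['tool_rot'],s['qpos'].round(2))
c=r.camera_model("wrist"); p,d=r.snapshot("wrist"); np.savez("wrist1.npz",p=p,d=d,s=0); cv2.imwrite("pics/w1.png",p[...,::-1])
np.save("c1.npy",c,allow_pickle=True); print(c['origin'],c['orientation'],c['fx'])
```

```text
[ 0.47451132 -0.32322447  0.23855187] [-3.13990257e+00 -2.38912563e-03  3.03908963e+00] [-0.16  0.22  0.8   1.69 -0.16  1.3   2.13]
[ 0.39874825 -0.31442149  0.38183446] [2.86405849e+00 2.11686899e-03 1.46848318e+00] 287.5641959050439
```

View pics/w1.png

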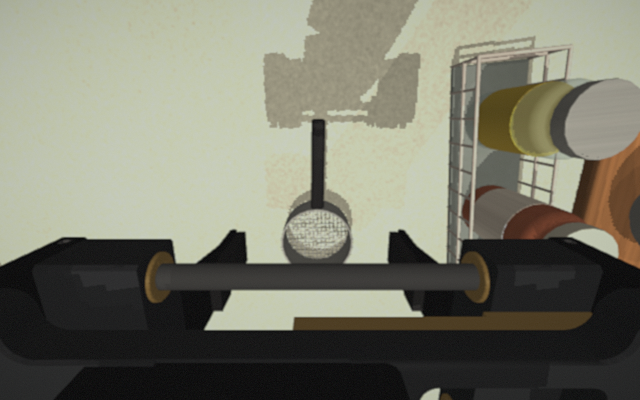

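The wrist view shows the handle (cols ~311–325, rows 120–205) running into the drum at (318,230). It is lined up with the middle of the jaws.

Run:
```python
from plant import r
from h import *
s=r.sense(); c=np.load("c1.npy",allow_pickle=True).item(); p=np.load("wrist1.npz")['p']
V=p.max(2); m=((V<75)).astype(np.uint8); m[:115]=0; m[212:]=0; m[:,:295]=0; m[:,340:]=0
k,l,st,ce=cv2.connectedComponentsWithStats(m); i=1+np.argmax(st[1:,4]); vu=np.argwhere(l==i)[:,::-1]
# centre line per row: rows clear of the drum and the tip
rows=np.arange(135,185); ctr=np.array([[vu[vu[:,1]==a][:,0].mean(),a] for a in rows])
q=plane(c,ctr,.044); f=np.polyfit(q[:,0],q[:,1],1); yaw=np.degrees(np.arctan(f[0]))
tip=plane(c,[[vu[vu[:,1]<123][:,0].mean(),st[i,1]-.5]],.044)[0]
print("comp",st[i],"yaw",yaw,"tip",tip,"y at .479",np.polyval(f,.479))
u=np.array([np.cos(np.radians(yaw)),np.sin(np.radians(yaw))]); g=tip[:2]+u*.078; print("grip",g,"drum",tip[:2]+u*.153)
print(inc(s,(*g,.10),180+yaw),inc(s,(*g,.035),180+yaw))
```

```text
comp [ 295  119   45   93 1295] yaw -6.240724587650065 tip [ 0.3989411  -0.31420976  0.044     ] y at .479 -0.3228589001413094
grip [ 0.47647886 -0.32268883] drum [ 0.55103441 -0.33084177]
(array([-0.1 , -0.18, 13.89]), np.float64(0.5)) (array([-0.12, -0.18, 20.39]), np.float64(0.5))
```

Request:
{"name": "step_arm", "arguments": {"increments": [[[0, -0.1, 3], 0], [[0, -0.1, 6], 0], [[0, -0.1, 9], 0], [[0, -0.1, 12], 0], [[0, -0.1, 15], 0], [[0, -0.1, 17], 0], [[0, -0.1, 18.5], 0], [[0, -0.1, 19.5], 0], [[0, -0.1, 20.3], 0.3], [[0, -0.1, 20.3], 0.3], [[0, -0.1, 20.3], 0.3]]}}

```text
t: 3.65
tool_pos: [0.4779, -0.3199, 0.0374]
tool_rot: [-3.141, 0.001, 3.041]
ft_force: [-0.1, 0.0, -0.2]
finger_gap: 1.005
grasp_force: 0.0
```

Run:
```python
from plant import r
s=r.sense(); print(s['tool_pos'],s['tool_rot'],s['ft_force'],s['qpos'].round(2))
```

```text
[ 0.47792814 -0.3198574   0.03743916] [-3.14128472e+00  8.07765702e-04  3.04086220e+00] [-0.06724717  0.02977029 -0.17127145] [-0.06  0.45  0.7   1.89 -0.36  0.93  2.28]
```

Request:
{"name": "step_arm", "arguments": {"increments": [[[0, 0, 0], 0], [[0, 0, 0], 0], [[0, 0, 0], 0], [[0, 0, 0], 0], [[0, 0, 0], 0], [[0, 0, 0], 0], [[0, 0, 0], 0], [[0, 0, 0], 0], [[0, 0, 0], 0], [[0, 0, 0], 0]], "claw": 0, "force": 45}}

```text
t: 4.65
tool_pos: [0.4775, -0.3197, 0.0368]
tool_rot: [-3.141, -0.0, 3.041]
ft_force: [-0.6, 1.7, 0.7]
finger_gap: 0.176
grasp_force: 44.7
```

Request:
{"name": "step_arm", "arguments": {"increments": [[[0, 0, -0.5], 0], [[0, 0, -1.5], 0], [[0, 0, -3], 0], [[0, 0, -5], 0], [[0, 0, -7], 0], [[0, 0, -9.5], 0], [[0, 0, -12], 0], [[0, 0, -14.5], 0], [[0, 0, -17], 0], [[0, 0, -19], 0], [[0, 0, -20.5], 0], [[0, 0, -21], 0]]}}

```text
t: 5.85
tool_pos: [0.4779, -0.3201, 0.2491]
tool_rot: [-3.141, 0.003, 3.041]
ft_force: [-1.0, -0.1, -1.1]
finger_gap: 0.177
grasp_force: 44.7
```

Run:
```python
from plant import r
from h import *
s=r.sense(); print(s['tool_pos'],s['tool_rot'],s['grasp_force'],s['finger_gap'])
for n in("wrist","scene"):
    c=r.camera_model(n);p,d=r.snapshot(n); np.savez(n+"2.npz",p=p,d=d); np.save(n+"c2.npy",c,allow_pickle=True); cv2.imwrite(f"pics/{n}2.png",p[...,::-1])
g=s['tool_pos']; yaw=s['tool_rot'][2]-np.pi
for n in("wrist","scene"):
    c=np.load(n+"c2.npy",allow_pickle=True).item(); P=cloud(c,np.load(n+"2.npz")['d']); L=P-g
    lx=L[...,0]*np.cos(yaw)+L[...,1]*np.sin(yaw); ly=-L[...,0]*np.sin(yaw)+L[...,1]*np.cos(yaw); lz=L[...,2]
    m=(abs(ly)<.006)&(abs(lz)<.05)&(lx<.025)&(lx>-.07); q=np.c_[lx[m],lz[m]]
    m2=(abs(ly)<.06)&(lx>.03)&(lx<.14)&(abs(lz)<.07)
    print(n,len(q),np.polyfit(q[:,0],q[:,1],1) if len(q)>5 else '', m2.sum(), [np.percentile(a[m2],[1,99]).round(3) for a in(lx,ly,lz)] if m2.any() else '')
    if m2.any():
        k=m2&(lz>np.percentile(lz[m2],97)-.012); print("  rim",circ(np.c_[lx[k],ly[k]]), np.linalg.lstsq(np.c_[lx[k],ly[k],np.ones(k.sum())],lz[k],rcond=None)[0])
```

```text
[ 0.47790435 -0.32013849  0.24907101] [-3.14105776e+00  2.71685950e-03  3.04070079e+00] 44.71861118450761 0.17717011080607545
wrist 3618 [0.00164765 0.00708984] 118 [array([0.03 , 0.033]), array([-0.015,  0.016]), array([-0.014,  0.006])]
  rim (array([ 0.06852848, -0.00051253]), np.float64(0.039716609837305024)) [ 0.03938449 -0.03836426  0.00182103]
scene 96 [0.00389706 0.00752616] 1376 [array([0.031, 0.132]), array([-0.046,  0.043]), array([-0.036,  0.069])]
  rim (array([-0.03414369, -0.00196331]), np.float64(0.07620503989120948)) [-0.54352921 -0.00054913  0.08382148]
```

View pics/scene2.png

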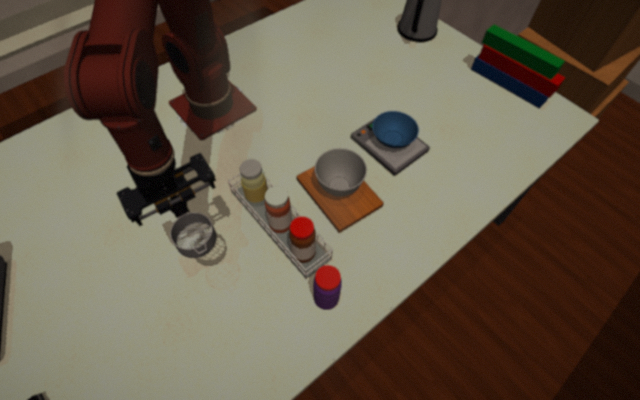

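Request:
{"name": "step_arm", "arguments": {"increments": [[[0.1, 1, 0], 0], [[0.3, 2.5, 0], 0], [[0.7, 5, 0], 0], [[1.2, 8.5, 0], 0], [[1.7, 12, 0], 0], [[2.2, 16, 0], 0], [[2.7, 20, 0], 0], [[3.3, 24, 0], 0], [[3.8, 28, 0], 0], [[4.2, 31, 0], 0], [[4.5, 33, 0], 0], [[4.7, 34, 0], 0]]}}

```text
t: 7.15
tool_pos: [0.4639, 0.0259, 0.2458]
tool_rot: [-3.141, -0.002, 3.044]
ft_force: [-0.0, -0.3, -0.3]
finger_gap: 0.181
grasp_force: 44.7
```

Run:
```python
from plant import r
from h import *
s=r.sense(); print(s['tool_pos'],s['tool_rot'],s['qpos'].round(2),s['grasp_force'])
print(inc(s,(.4534,.3781,.24),174.2))
for n in("scene",):
    g=np.array([.4779,-.3201,.2491]); yaw=3.0407-np.pi
    c=np.load(n+"c2.npy",allow_pickle=True).item(); P=cloud(c,np.load(n+"2.npz")['d']); L=P-g
    lx=L[...,0]*np.cos(yaw)+L[...,1]*np.sin(yaw); ly=-L[...,0]*np.sin(yaw)+L[...,1]*np.cos(yaw); lz=L[...,2]
    k=(abs(ly)<.055)&(lx>.045)&(lx<.123)&(lz>0)&(lz<.016)
    print(k.sum(),circ(np.c_[lx[k],ly[k]]),np.percentile(ly[k],[0,2,98,100]))
```

```text
[0.46391578 0.02585581 0.24579723] [-3.14093465e+00 -1.67584260e-03  3.04422967e+00] [-0.62 -0.07  0.45  1.91  0.03  1.3   1.29] 44.718834199011326
(array([ 4.47, 34.96,  0.56]), np.float64(0.2))
205 (array([ 0.076491  , -0.00145505]), np.float64(0.044102650452509225)) [-0.04601824 -0.04530259  0.04264256  0.04418598]
```

Request:
{"name": "step_arm", "arguments": {"increments": [[[0.1, 1, 0], 0], [[0.3, 2.5, 0], 0], [[0.7, 5, 0], 0], [[1.2, 8.5, 0], 0], [[1.7, 12, 0], 0], [[2.2, 16, 0], 0], [[2.7, 20, 0], 0], [[3.3, 24, 0], 0], [[3.8, 28.5, 0], 0], [[4.2, 32, 0], 0], [[4.5, 34, 0], 0], [[4.5, 35, 0], 0]]}}

```text
t: 8.35
tool_pos: [0.4547, 0.3778, 0.2461]
tool_rot: [-3.141, -0.001, 3.043]
ft_force: [-0.0, -0.3, -0.5]
finger_gap: 0.177
grasp_force: 44.7
```

```bash
cat > look.py <<'E'
import sys
from plant import r
from h import *
s=r.sense(); g=s['tool_pos']; yaw=s['tool_rot'][2]-np.pi; print(g,s['tool_rot'],s['grasp_force'])
for n in("top","scene"):
    c=r.camera_model(n);p,d=r.snapshot(n); cv2.imwrite(f"pics/{n}{sys.argv[1]}.png",p[...,::-1])
    P=cloud(c,d); L=P-g
    lx=L[...,0]*np.cos(yaw)+L[...,1]*np.sin(yaw); ly=-L[...,0]*np.sin(yaw)+L[...,1]*np.cos(yaw); lz=L[...,2]
    k=(abs(ly)<.055)&(lx>.045)&(lx<.123)&(lz>0)&(lz<.016)
    if k.sum()>20:
        a,_=circ(np.c_[lx[k],ly[k]]); print(n,k.sum(),"drum tool",a,_,"world",g[0]+a[0]*np.cos(yaw)-a[1]*np.sin(yaw),g[1]+a[0]*np.sin(yaw)+a[1]*np.cos(yaw),"rim z plane",np.linalg.lstsq(np.c_[lx[k]-.075,ly[k],np.ones(k.sum())],P[...,2][k],rcond=None)[0])
    x,y,z=np.moveaxis(P,2,0); hsv=cv2.cvtColor(p,cv2.COLOR_RGB2HSV); H,S=hsv[...,0],hsv[...,1]
    q=P[(H>95)&(H<120)&(S>90)&(x>.4)&(x<.65)&(y>.25)&(y<.5)&(z>.073)&(z<.09)]; print(n,"bowl",len(q),circ(q) if len(q)>20 else '')
t=np.radians(174.2)-np.pi; T=np.array([.528,.3705])-.0755*np.array([np.cos(t),np.sin(t)])-.0015*np.array([np.sin(t),-np.cos(t)])*-1
print("to target",T,inc(s,(*T,.1365),174.2))
E
python3 look.py 3
```

```text
[0.45468883 0.37776193 0.2461445 ] [-3.14079448e+00 -7.41822476e-04  3.04254431e+00] 44.71872825175524
top 166 drum tool [ 0.07716407 -0.00053825] 0.044942861481217525 world 0.5314214733852973 0.36959583139629215 rim z plane [0.01933937 0.00258393 0.25264046]
top bowl 93 (array([0.52821955, 0.37176659]), np.float64(0.0700997356146419))
scene 159 drum tool [ 0.07676044 -0.00243426] 0.04413622029177623 world 0.530832329429605 0.3677490318674762 rim z plane [0.00278571 0.00637318 0.25151443]
scene bowl 165 (array([0.52853821, 0.36952389]), np.float64(0.0702205930247397))
to target [0.45273492 0.37663743] (array([ 0.18, -0.12, 10.96]), np.float64(0.1))
```

Request:
{"name": "step_arm", "arguments": {"increments": [[[0.1, 0.1, 0.5], 0], [[0.2, 0.2, 1.5], 0], [[0.3, 0.2, 3], 0], [[0.3, 0.2, 4.5], 0], [[0.3, 0.2, 6], 0], [[0.3, 0.2, 7.5], 0], [[0.3, 0.2, 9], 0], [[0.3, 0.2, 10], 0], [[0.3, 0.2, 10.6], 0], [[0.3, 0.2, 10.9], 0], [[0.3, 0.2, 10.9], 0], [[0.3, 0.2, 10.9], 0]]}}

```text
t: 9.65
tool_pos: [0.4528, 0.3787, 0.1384]
tool_rot: [3.141, 0.001, 3.041]
ft_force: [-0.4, 0.4, -1.8]
finger_gap: 0.179
grasp_force: 44.7
```

```bash
python3 look.py 4
```

```text
[0.4528459  0.37868445 0.13836725] [3.14085664e+00 5.59224469e-04 3.04087666e+00] 44.7186572290957
top 133 drum tool [ 0.07746445 -0.00098896] 0.04487756527996452 world 0.5298183610802326 0.36991177162460237 rim z plane [ 0.0101748  -0.00391889  0.1453656 ]
top bowl 65 (array([0.52773041, 0.37237464]), np.float64(0.07072489907404485))
scene 116 drum tool [ 0.07680393 -0.00302566] 0.04460897392545551 world 0.5289564007572148 0.3679518069504142 rim z plane [-0.00054564  0.00249989  0.1437162 ]
scene bowl 112 (array([0.52872541, 0.36910928]), np.float64(0.0698818850365885))
to target [0.45273492 0.37663743] (array([-0.01, -0.2 ,  0.19]), np.float64(0.0))
```

View pics/scene4.png

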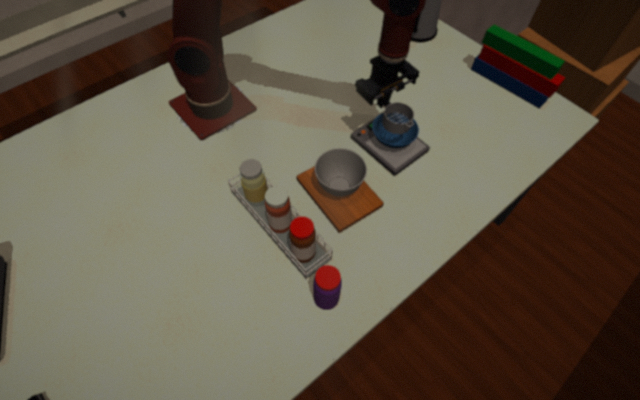

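The scene view shows the sieve level over the blue bowl (~397,125), with the jars and both bowls where they were. It is centred to about 3 mm, with the underside about 2 cm above the rim.

Request:
{"name": "step_arm", "arguments": {"increments": [[[0, 0, 0], 0], [[0, 0, 0], 0], [[0, 0, 0], 0], [[0, 0, 0], 0], [[0, 0, 0], 0]]}}

```text
t: 10.25
tool_pos: [0.4525, 0.3784, 0.1378]
tool_rot: [-3.142, -0.0, 3.041]
ft_force: [-0.6, -1.0, -0.6]
finger_gap: 0.18
grasp_force: 44.7
```

```bash
python3 -c "
from plant import r
s=r.sense();print(s['tool_pos'],abs(s['qvel']).max(),s['grasp_force']);print(r.sign_off())"
```

```text
[0.45252852 0.37842917 0.1378035 ] 0.001672548648027232 44.71862107515335
the job is handed in; nothing more can be done
None
```

The job is handed in, with no verdict returned: the arm is holding the sieve still and level, about 2 cm above the rim of the blue bowl on the scale and within about 3 mm of its centre, and the last picture shows both bowls and all the jars still in place.

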